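Advance the cutting fence by one turn and lock it

TASK

Using a fingertip only, push the fence gauge's hand wheel round clockwise (seen from above) by its upright black handle through exactly one turn, so that the handle comes back to the place where it stood at the start, and then push the red-tipped lock lever fully over, away from the robot. Push gently: nothing is to be gripped or lifted, and the other things on the table and the gauge stay where they are.

Things in the scene. Friction and masses are not known exactly. Their poses are not given: they have to be found in the camera images.
- gauge: green fence gauge fixed to the table; origin on the wheel's axis at table level; x points away from the robot, y to the left along the fence's travel, z up. Gearbox 150 x 150 x 70 mm high centred on the origin; aluminium bed 200 (x) x 290 (y) x 20 mm high from y = 80 to 370 mm; lever pedestal 90 x 80 x 50 mm high centred at x = 20, y = -150 mm. It stands turned by up to 0.3 rad either way
- wheel_axis (a point): the wheel's vertical axis at rim height, 92 mm above the table. The aluminium wheel has a rim of 75 mm centre radius, bar 14 mm thick, its top 99 mm above the table, and three spokes level with it
- wheel (a joint): angle of the wheel in rad, growing clockwise seen from above; one turn is 6.283. It starts anywhere from -1.2 to 1.2 with the handle towards the robot (at 0 the handle lies on the gauge's -x side), turns freely on past one turn either way (-4 to 12), needs about 3 to 4 N at the handle and stays where it is left
- handle: upright black handle at the rim end of one spoke, 75 mm from the wheel's axis, carried round by the wheel and itself free to spin on its pin; round, 22 mm thick, from 100 to 156 mm above the table; origin on its centre line, 96 mm above the table. More than 30 N between fingers and handle counts as gripping or forcing it
- fence (a joint): travel of the red fence in m, to the gauge's +y; geared to the wheel, 12 mm for each clockwise turn
- fence_face (a point): middle of the front (+y) face of the red fence (190 mm long in x, 24 mm thick, 40 mm high, on the bed)
- lock (a joint): angle of the lock lever in rad: starts at 0 to 0.1 (unlocked, leaning 0.5 rad to the gauge's -x, towards the robot), 1.0 at its stop (locked, leaning 0.5 rad to +x). Light (about 1 N), stays where it is left
- lock_tip (a point): centre of the lever's red ball, 26 mm thick, 80 mm from its pivot; the pivot is 72 mm above the table at x = 20, y = -150 mm of the gauge, so the ball is 142 mm up at both ends of its swing and 152 mm in the middle. It swings in the gauge's x-z plane
- weight_a: steel pattern weight standing on the gauge's bed, 60 mm across the foot, 58 mm high; origin at its underside; leave alone
- weight_b: steel pattern weight, same as the other, standing on the table between the gauge and the robot; origin at its underside; leave alone
- offcut: pink-over-black block offcut, 130 x 90 x 52 mm high; origin at its underside; leave alone
- pin_jar: glass jar with blue cap, 60 mm across, 75 mm high; origin at its underside; leave alone
- thread_cone: pink thread cone, 60 mm across the foot, 90 mm high; origin at its underside; leave alone
- tape: yellow tape measure, 70 x 62 x 36 mm high; origin at its underside; leave alone
- brush: hand brush lying on the table at the left; leave alone

How it is judged:
By the outcome, as a careful person would: the job done as asked, in the order asked, and still so for the second after the job is handed in, with the robot touching nothing.
It also fails if it takes over 69 s, if anything falls off the work surface, if the arm or the gripper's body presses on something with over 40 N, if the wrist force passes 120 N, or if a joint passes its speed limit or range.

ROBOT

A 7-joint arm with a two-finger parallel gripper is mounted at the origin on the work surface. World frame = base frame: x ahead of the robot, y to its left, z up, the work surface at z = 0. Lengths are in m, angles in rad, forces in N, time in s.
With the tool pointing down it reaches from about 0.425 to 0.925 m from the base axis. Payload 6.8 kg.
Tool frame: the origin (TCP) lies midway between the tips of the shut fingers; the grasp point (between the pads) lies 19 mm behind it; z points along the fingers, y is the line along which they close (so a half turn about z gives the same grasp; the last joint's range is limited). The gripper opens to 85 mm and grips with 20 to 120 N. Pads are 22 mm wide; open, the fingers measure 114 mm over their backs; the gripper's body (76 mm by 85 mm) begins 54 mm behind the grasp point. The pads swing forward as they close: fully open they stand 13 mm farther back than shut.
Start: joints at [-1.338, 0.477, 0.022, 1.555, -0.011, 1.109, -0.083], TCP at [0.226, 0.636, 0.231] pointing down, gripper open.
Joint ranges: [-2.96, 2.96], [-0.34, 2.1], [-1.41, 1.46], [0.24, 2.44], [-1.37, 4.51], [0.17, 1.92], [-2.96, 2.96]. Speed limits (rad/s): [2.39, 2.39, 3.14, 3.14, 3.14, 3.14, 3.14].

INTERFACE

Orientations are given as a rotation vector (axis times angle).
In Python, from bench import r gives the robot as it stands. The module is installed in compiled form; this text tells all that it offers.
- The arm moves only by the tool apply_moves, never from a script. Its argument "rows" is a list of rows, each a list of 6 numbers: the shift along the tool's x, y, z scaled (see below), then the turn, a rotation vector about the tool's x, y, z scaled (see below). A call has 1 to 5 rows; each row is the pose to reach, as a shift and turn from the pose commanded when the call began, along the tool's axes at that moment; what a row does not reach only later rows make up. The controller multiplies each number of a shift by 0.25 m and each number of a turn by 90 degrees. A row lasts 1/8 s, in which the tool goes at most 62.5 mm and 10.7 degrees, less where a joint would pass 70% of its speed; a pose out of reach is approached as far as the arm can. A call with a number of a shift or a turn outside -1 to 1 is refused whole. A call with a gripper value outside its range is refused whole. "claw" is the opening, from 0 (shut) to 1 (fully open), set as the call begins (left out, the last holds). The fingers move at their own pace and stop on an object; "newtons" is the grip in N (left out, the last holds). Time passes only in rows, so rows that repeat a pose let the fingers close. It gives the time, the measured TCP pose, the force, the opening and the grip force at its end, in the units of the state.
- r.get_obs(): the state, without advancing time (a new reading comes with each control period).
- r.grab_frame(name): name is "scene" or "top"; returns a dict with "pixels" (420x560x3 uint8, red, green, blue), "intrinsics" (3x3 intrinsics, pixels), "eye" and "attitude" of the camera in the world. Camera axes: x right, y up, looking along -z (the intrinsics and any distortion apply to the point x, -y, -z); pixel columns grow to the right and rows downward; lengths in m; the calibration is good to about 2 mm. A picture is of the moment at which its call begins. There is no depth.
- r.hand_in(): hands the job in; it is judged then, once.
Trained networks look in a picture, given as the dict that the camera call returned (one of the last four; its "shot" number tells which), for a name from the list of things; names that differ only in an ending like _2 or _b are one class to them, and where a whole thing is asked for, a point or a joint stands for the part that bears it (a point fixed in the world has none). Each returns a list of dicts, best first, with "conf" (0 to 1); they miss things now and then, are a little off and sometimes report something else, mostly with a low value. They report only what shows in the picture. A call takes as long as a camera call.
- r.search_frame(picture, thing): "rect" ([left, top, width, height] in pixels, round what is visible of it).
- r.outline_of(picture, thing): "pixels" (420x560 bool, what is visible of it) and "rect" ([left, top, width, height] in pixels, round what is visible of it).
- r.landmark_of(picture, thing): "point" ([column, row] in pixels: a listed point, or the origin of a listed thing).
The state is a dict: "clock": time; "joints": joint angles; "qvel": joint speeds; "tau": joint torques, N m; "tcp_pos": TCP position; "orientation": TCP orientation; "contact_force": force on the tool from outside, world axes, zero at the start; "moment": the same for the moment, N m; "grip_width": finger opening in m; "gripper_force": force on a finger pad.
Only numpy, scipy, OpenCV 4.12 (cv2) and the standard library are available. Lean on these libraries where they do the work, as an engineer would, in place of code of your own. Each camera call takes 0.05 s, during which the arm holds its last target. There are 200 camera calls.

## Working session

There is one attempt and no reset: what is moved stays moved. The work goes in short steps, Python scripts to look and compute and a tool call to move; the robot and the scene stay as the last step left them, time stands still between calls to the robot, and variables do not carry over. Pictures are saved under pics/ and viewed, at most 10 in all, crops included, and the job is handed in when it is done.

Besides the shell and the picture viewer there is one more tool, called after "Request:" as name(argument=value, ...), one argument or row to a line, values as JSON. apply_moves: Moves the arm, as the interface text tells. Its arguments: {"type":"object","properties":{"rows":{"type":"array","items":{"type":"array","items":{"type":"number"}}},"claw":{"type":"number"},"newtons":{"type":"number"}},"required":["rows"]}

```bash
mkdir -p pics
cat > h.py <<'E'
import numpy as np, cv2
from bench import r
from scipy.spatial.transform import Rotation as R
def rot(a):
    a=np.array(a,float)
    if a.shape==(3,3): return a
    return (R.from_rotvec(a) if a.size==3 else R.from_quat(a)).as_matrix()
def ray(f,p):
    K=np.array(f["intrinsics"]); d=np.linalg.inv(K)@[p[0],p[1],1]
    d=rot(f["attitude"])@[d[0],-d[1],-d[2]]; return np.array(f["eye"]),d
def at(f,p,z):
    e,d=ray(f,p); return e+d*(z-e[2])/d[2]
def proj(f,P):
    c=rot(f["attitude"]).T@(np.array(P)-f["eye"]); u=np.array(f["intrinsics"])@[c[0],-c[1],-c[2]]; return u[:2]/u[2]
E
python3 - <<'E'
from h import *
print(r.get_obs())
for n in("top","scene"):
    f=r.grab_frame(n); print({k:v for k,v in f.items() if k!="pixels"})
    cv2.imwrite(f"pics/{n}0.png",f["pixels"][:,:,::-1])
    for t,z in(("wheel_axis",.092),("handle",.096),("lock_tip",.142),("fence_face",.04),("gauge",0),("weight_a",.02),("weight_b",0),("offcut",0),("pin_jar",0),("thread_cone",0),("tape",0)):
        for d in r.landmark_of(f,t)[:2]: print(n,t,round(d["conf"],2),np.round(d["point"],1),at(f,d["point"],z).round(4))
E
```

```text
{'clock': 0.0, 'joints': array([-1.33808787,  0.4778226 ,  0.02232694,  1.5564457 , -0.01153728,
        1.10930053, -0.08309529]), 'qvel': array([-2.53371347e-05, -4.08991249e-05,  8.21384635e-04, -1.24696078e-03,
        1.00787043e-03, -1.50360760e-03,  1.40028187e-03]), 'tau': array([-2.31965705e-04, -5.96436489e+01,  1.60788082e+00, -2.81206888e+01,
        1.25232182e-02,  8.86150432e-03,  2.04654657e-05]), 'tcp_pos': array([0.22541638, 0.63562001, 0.23031281]), 'orientation': array([-5.32684184e-01, -3.09588280e+00,  2.88422064e-03]), 'contact_force': array([-0.16486627, -0.594535  , -0.0517927 ]), 'moment': array([ 0.00713266, -0.02488313, -0.0333535 ]), 'gripper_force': 0.0, 'grip_width': 0.08526847839529988}
{'intrinsics': array([[480.20528299,   0.        , 278.89222478],
       [  0.        , 480.20528299, 207.3700097 ],
       [  0.        ,   0.        ,   1.        ]]), 'eye': array([0.23324726, 0.02403268, 1.55790321]), 'attitude': array([ 0.13343277, -0.1664772 , -1.54843794]), 'shot': 1}
top handle 0.69 [109.4 248.8] [0.3792 0.5063 0.096 ]
top handle 0.51 [244.2 205
[... 880 characters left out ...]
 array([0.42313878, 0.80322399, 2.00277799]), 'shot': 2}
scene wheel_axis 0.87 [276.3 224.4] [0.5444 0.0443 0.092 ]
scene wheel_axis 0.51 [400.4 311.2] [0.6456 0.5359 0.092 ]
scene lock_tip 0.58 [239.3 199.8] [ 0.5514 -0.0996  0.142 ]
scene fence_face 0.75 [317.  262.1] [0.5777 0.2227 0.04  ]
scene gauge 0.73 [270.5 246.8] [0.5752 0.0374 0.    ]
scene weight_a 0.76 [249.4 194.3] [ 0.4133 -0.1608  0.02  ]
scene weight_b 0.76 [249.4 194.3] [ 0.3972 -0.1732  0.    ]
scene offcut 0.82 [163.6 180.6] [ 0.5088 -0.5101  0.    ]
scene pin_jar 0.77 [400.5 311.9] [0.5863 0.527  0.    ]
scene thread_cone 0.84 [167.7 208.9] [ 0.6203 -0.3935  0.    ]
scene tape 0.59 [215.5 167.6] [ 0.3404 -0.3789  0.    ]
```

Run:
```python
import cv2
a=cv2.imread("pics/top0.png")[130:300,150:450];b=cv2.imread("pics/scene0.png")[130:330,140:420]
cv2.imwrite("pics/a.png",cv2.resize(a,(795,450),interpolation=3));cv2.imwrite("pics/b.png",cv2.resize(b,(784,560),interpolation=3))
```

```text
(no output)
```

View pics/a.png

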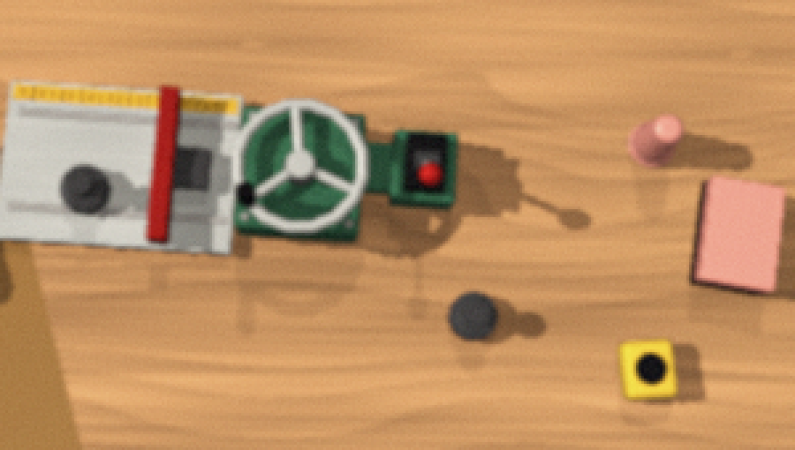

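View pics/b.png

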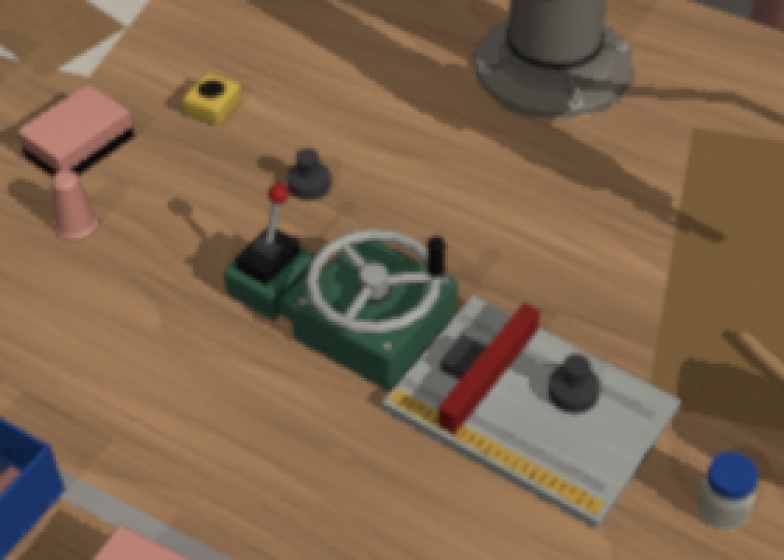

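```bash
cat >> h.py <<'E'
def cen(f,t,near=None):
    out=[]
    for d in r.outline_of(f,t)[:3]:
        m=d["pixels"]; ys,xs=np.nonzero(m); out.append((round(d["conf"],2),np.array([xs.mean(),ys.mean()]),len(xs),d["rect"],m))
    return out
def tri(fs,ps):
    A=np.zeros((3,3));b=np.zeros(3)
    for f,p in zip(fs,ps):
        e,d=ray(f,p);d=d/np.linalg.norm(d);M=np.eye(3)-np.outer(d,d);A+=M;b+=M@e
    return np.linalg.solve(A,b)
def hub(f):  # ellipse of bright grey rim near the wheel -> plane z=.099
    pass
E
python3 - <<'E'
from h import *
fs=[r.grab_frame(n) for n in("top","scene")]
for f in fs:
    for t,z in(("handle",.128),("wheel",.098),("lock_tip",.142),("fence",.04)):
        for c,p,n,rc,m in cen(f,t): print(f["shot"],t,c,n,p.round(1),np.round(rc),at(f,p,z).round(4))
# rim ring fits: bright grey pixels
for f,c in zip(fs,((263,191),(275,228))):
    im=f["pixels"].astype(int); mx=im.max(2);mn=im.min(2)
    m=(mn>115)&(mx-mn<35); yy,xx=np.mgrid[:420,:560]; 
    ys,xs=np.nonzero(m&(np.hypot(xx-c[0],yy-c[1])<30)); 
    P=np.array([at(f,(x,y),.097)[:2] for x,y in zip(xs,ys)])
    from scipy.optimize import least_squares
    c0=at(f,c,.097)[:2]; d=np.hypot(*(P-c0).T); print(len(P))
    for k in range(6):
        s=P[abs(np.hypot(*(P-c0).T)-.075)<.015]
        c0=least_squares(lambda q:np.hypot(*(s-q).T)-.075,c0,loss="soft_l1",f_scale=.004).x
    print("ring",c0.round(4),len(s),np.std(np.hypot(*(s-c0).T)),np.mean(np.hypot(*(s-c0).T)))
print(R.from_rotvec(r.get_obs()["orientation"]).as_matrix().round(3))
E
```

```text
3 handle 0.57 51 [242.  203.2] [241. 199.   0.   7.] [0.5215 0.1079 0.128 ]
3 wheel 0.84 1103 [263.3 192.5] [237. 168.  55.  51.] [0.5628 0.0445 0.098 ]
3 fence 0.93 716 [214.1 192.7] [201. 161.  28.  61.] [0.5721 0.2042 0.04  ]
3 fence 0.38 52 [311.  194.9] [309. 190.   6.   8.] [ 0.5708 -0.1092  0.04  ]
4 handle 0.61 86 [295.5 222. ] [293. 211.   8.  18.] [0.5295 0.111  0.128 ]
4 wheel 0.88 853 [275.  229.3] [250. 212.  46.  36.] [0.57   0.0552 0.098 ]
4 lock_tip 0.63 83 [238.1 203.7] [234. 194.  10.  22.] [ 0.5686 -0.0925  0.142 ]
4 lock_tip 0.25 491 [400.  305.6] [390. 293.  23.  24.] [0.6625 0.5332 0.142 ]
4 fence 0.92 724 [312.7 260.4] [294. 238.  41.  44.] [0.5789 0.2069 0.04  ]
4 fence 0.69 82 [238.2 204.2] [233. 194.  12.  22.] [ 0.4934 -0.1545  0.04  ]
1006
ring [0.5648 0.0504] 749 0.005925080540355676 0.07528185314105239
503
ring [0.5708 0.0502] 352 0.004139510489754764 0.07368788116890208
[[-0.942  0.334 -0.   ]
 [ 0.334  0.942  0.   ]
 [ 0.     0.    -1.   ]]
```

Request:
apply_moves(
  rows=[
    [-0.16, -0.16, 0, 0, 0, -0.05],
    [-0.33, -0.33, 0, 0, 0, -0.1],
    [-0.5, -0.5, 0, 0, 0, -0.15],
    [-0.67, -0.67, 0, 0, 0, -0.2],
    [-0.84, -0.84, 0, 0, 0, -0.217],
  ],
  claw=0,
  newtons=20,
)

```text
clock: 2.33
tcp_pos: [0.3542, 0.3663, 0.2316]
orientation: [-0.002, 3.141, 0.001]
contact_force: [1.5, 0.3, -0.6]
grip_width: -0.0001
gripper_force: 0.0
```

Request:
apply_moves(
  rows=[
    [-0.11, -0.2, 0, 0, 0, 0],
    [-0.22, -0.4, 0, 0, 0, 0],
    [-0.33, -0.6, 0, 0, 0, 0],
    [-0.44, -0.8, 0, 0, 0, 0],
    [-0.54, -1.0, 0, 0, 0, 0],
  ],
)

```text
clock: 2.95
tcp_pos: [0.4893, 0.1164, 0.2317]
orientation: [-0.0, 3.141, 0.001]
contact_force: [0.9, 0.8, -0.7]
grip_width: 0.0001
gripper_force: 0.0
```

Request:
apply_moves(
  rows=[
    [0, -0.1, 0.05, 0, 0, 0],
    [0, -0.14, 0.15, 0, 0, 0],
    [0, -0.14, 0.28, 0, 0, 0],
    [0, -0.14, 0.4, 0, 0, 0],
    [0, -0.14, 0.42, 0, 0, 0],
  ],
)

```text
clock: 3.58
tcp_pos: [0.4871, 0.0827, 0.1249]
orientation: [0.0, -3.138, 0.002]
contact_force: [-0.1, -0.3, 1.1]
grip_width: -0.0001
gripper_force: 0.0
```

Run:
```python
from h import *
print(r.get_obs()["tcp_pos"],r.get_obs()["clock"],r.get_obs()["contact_force"])
ims=[]
for n,(y,x) in(("top",(130,180)),("scene",(150,200))):
    f=r.grab_frame(n); ims.append(cv2.resize(f["pixels"][y:y+140,x:x+140,::-1],(390,390),interpolation=3))
cv2.imwrite("pics/c.png",np.hstack(ims))
```

```text
[0.4871217  0.08274434 0.12491068] 3.575 [-0.12240423 -0.31735584  1.05396325]
```

View pics/c.png

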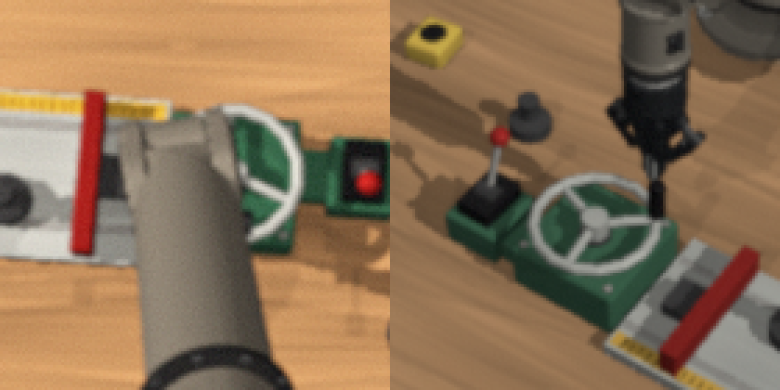

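```bash
cat > plan.py <<'E'
from h import *
C=np.array([.567,.050]);r0=.075
def dist(t,a=.011,b=.0145,rad=.011):
    s=np.linspace(.005,.05,4501)[:,None]*np.abs(t)
    q=np.maximum(s-[a,b],0); return .005+1e-5*np.searchsorted(np.hypot(*q.T),rad)
def tcp(phi,th0=125):
    th=np.radians(th0-phi); h=C+r0*np.array([np.cos(th),np.sin(th)]); t=np.array([np.sin(th),-np.cos(th)])
    return h-t*dist(t),h
if __name__=="__main__":
    last=r.get_obs()["tcp_pos"][:2]; print(last)
    for p0 in range(0,360,50):
        L=[]
        for p in range(p0+10,p0+60,10):
            d=(tcp(p)[0]-last)/.25; L.append([round(-d[0],3),round(d[1],3)])
        last=tcp(p)[0]; print(p,last.round(4),L)
E
python3 plan.py
```

```text
[0.48843473 0.0830778 ]
50 [0.5644 0.1283] [[np.float64(-0.099), np.float64(0.099)], [np.float64(-0.149), np.float64(0.134)], [np.float64(-0.2), np.float64(0.159)], [np.float64(-0.252), np.float64(0.174)], [np.float64(-0.304), np.float64(0.181)]]
100 [0.6231 0.1072] [[np.float64(-0.049), np.float64(-0.0)], [np.float64(-0.095), np.float64(-0.006)], [np.float64(-0.141), np.float64(-0.02)], [np.float64(-0.189), np.float64(-0.046)], [np.float64(-0.235), np.float64(-0.085)]]
150 [0.6468 0.0438] [[np.float64(-0.038), np.float64(-0.049)], [np.float64(-0.066), np.float64(-0.1)], [np.float64(-0.083), np.float64(-0.153)], [np.float64(-0.093), np.float64(-0.204)], [np.float64(-0.095), np.float64(-0.254)]]
200 [ 0.6084 -0.0165] [[np.float64(0.007), np.float64(-0.052)], [np.float64(0.026), np.float64(-0.106)], [np.float64(0.059), np.float64(-0.159)], [np.float64(0.105), np.float64(-0.206)], [np.float64(0.154), np.float64(-0.241)]]
250 [ 0.546  -0.0268] [[np.float64(0.051), np.float64(-0.025)], [np.float64(0.104), np.float64(-0.04)], [np.float64(0.155), np.float64(-0.047)], [np.float64(0.204), np.float64(-0.047)], [np.float64(0.25), np.float64(-0.041)]]
300 [0.4945 0.018 ] [[np.float64(0.047), np.float64(0.014)], [np.float64(0.095), np.float64(0.04)], [np.float64(0.14), np.float64(0.079)], [np.float64(0.178), np.float64(0.128)], [np.float64(0.206), np.float64(0.179)]]
350 [0.4936 0.0827] [[np.float64(0.018), np.float64(0.052)], [np.float64(0.027), np.float64(0.104)], [np.float64(0.029), np.float64(0.153)], [np.float64(0.023), np.float64(0.205)], [np.float64(0.004), np.float64(0.259)]]
400 [0.5515 0.1266] [[np.float64(-0.033), np.float64(0.053)], [np.float64(-0.079), np.float64(0.1)], [np.float64(-0.128), np.float64(0.135)], [np.float64(-0.179), np.float64(0.16)], [np.float64(-0.232), np.float64(0.176)]]
```

Request:
apply_moves(
  rows=[
    [-0.05, 0.05, 0, 0, 0, 0],
    [-0.099, 0.099, 0, 0, 0, 0],
    [-0.149, 0.134, 0, 0, 0, 0],
    [-0.2, 0.159, 0, 0, 0, 0],
    [-0.252, 0.174, 0, 0, 0, 0],
  ],
)

```text
clock: 4.3
tcp_pos: [0.5522, 0.1273, 0.1263]
orientation: [0.001, -3.141, -0.0]
contact_force: [-3.5, -0.3, 3.1]
grip_width: -0.0001
gripper_force: 1.6
```

```bash
cat > chk.py <<'E'
from plan import *
fs=[r.grab_frame(n) for n in("top","scene")]
o=r.get_obs(); print(o["clock"],o["tcp_pos"],o["contact_force"])
for f in fs:
    for t,z in(("handle",.128),("fence",.04),("lock_tip",.142),("fence_face",.04)):
        if t=="fence_face": 
            for d in r.landmark_of(f,t)[:1]: print(t,round(d["conf"],2),at(f,d["point"],z).round(4))
        else:
          for c,p,n,rc,m in cen(f,t)[:2]:
            q=at(f,p,z);v=q[:2]-C; print(f["shot"],t,c,n,p.round(1),q.round(4),"r",np.hypot(*v).round(4),"az",np.degrees(np.arctan2(v[1],v[0])).round(1))
E
python3 chk.py
```

```text
4.4 [0.55369093 0.12710978 0.12645893] [-0.37724936  0.42018824  0.18353405]
7 handle 0.28 6077 [224.5 193. ] [0.552  0.1619 0.128 ] r 0.1129 az 97.7
7 fence 0.6 203 [208.  206.4] [0.5265 0.222  0.04  ] r 0.1767 az 103.2
7 lock_tip 0.59 61 [311.6 195.1] [ 0.5475 -0.1022  0.142 ] r 0.1534 az -97.3
fence_face 0.71 [0.5848 0.2243 0.04  ]
8 handle 0.53 92 [291.  233.9] [0.582 0.125 0.128] r 0.0765 az 78.7
8 fence 0.58 711 [312.4 260.8] [0.5809 0.207  0.04  ] r 0.1576 az 84.9
fence_face 0.7 [0.5875 0.2281 0.04  ]
```

Request:
apply_moves(
  rows=[
    [-0.052, 0.007, 0, 0, 0, 0],
    [-0.101, 0.007, 0, 0, 0, 0],
    [-0.147, 0.001, 0, 0, 0, 0],
    [-0.193, -0.013, 0, 0, 0, 0],
    [-0.241, -0.039, 0, 0, 0, 0],
  ],
)

```text
clock: 5.42
tcp_pos: [0.6126, 0.1172, 0.1262]
orientation: [-0.001, 3.141, 0.001]
contact_force: [-2.2, 1.8, -1.1]
grip_width: -0.0002
gripper_force: 1.5
```

Request:
apply_moves(
  rows=[
    [-0.046, -0.039, 0, 0, 0, 0],
    [-0.084, -0.088, 0, 0, 0, 0],
    [-0.112, -0.139, 0, 0, 0, 0],
    [-0.129, -0.192, 0, 0, 0, 0],
    [-0.139, -0.243, 0, 0, 0, 0],
  ],
)

```text
clock: 6.05
tcp_pos: [0.6465, 0.0549, 0.1263]
orientation: [0.001, 3.142, -0.0]
contact_force: [-0.7, 3.6, -0.4]
grip_width: 0.0
gripper_force: 1.6
```

```bash
python3 chk.py
```

```text
6.15 [0.64668    0.0527538  0.12654381] [ 0.22562349  0.1643616  -0.11741714]
9 fence 0.75 717 [212.5 192.4] [0.5728 0.2093 0.04  ] r 0.1594 az 87.9
9 lock_tip 0.59 40 [311.4 194.8] [ 0.5486 -0.1014  0.142 ] r 0.1526 az -96.9
fence_face 0.9 [0.5711 0.2273 0.04  ]
10 handle 0.45 21 [255.1 236.3] [0.6503 0.031  0.128 ] r 0.0855 az -12.8
10 fence 0.78 697 [313.6 261.5] [0.5814 0.2118 0.04  ] r 0.1624 az 84.9
10 lock_tip 0.39 87 [238.1 203.8] [ 0.569  -0.0922  0.142 ] r 0.1422 az -89.2
fence_face 0.7 [ 0.4263 -0.1545  0.04  ]
```

Request:
apply_moves(
  rows=[
    [-0.002, -0.05, 0, 0, 0, 0],
    [0.005, -0.102, 0, 0, 0, 0],
    [0.024, -0.156, 0, 0, 0, 0],
    [0.057, -0.209, 0, 0, 0, 0],
    [0.103, -0.256, 0, 0, 0, 0],
  ],
)

```text
clock: 7.18
tcp_pos: [0.6201, -0.0093, 0.1264]
orientation: [0.001, 3.141, -0.0]
contact_force: [1.9, 1.9, -0.2]
grip_width: 0.0001
gripper_force: 1.6
```

Request:
apply_moves(
  rows=[
    [0.049, -0.035, 0, 0, 0, 0],
    [0.1, -0.06, 0, 0, 0, 0],
    [0.153, -0.075, 0, 0, 0, 0],
    [0.204, -0.082, 0, 0, 0, 0],
    [0.253, -0.082, 0, 0, 0, 0],
  ],
)

```text
clock: 7.8
tcp_pos: [0.5567, -0.0283, 0.1264]
orientation: [-0.0, 3.141, 0.0]
contact_force: [3.8, 0.0, -0.6]
grip_width: 0.0003
gripper_force: 1.9
```

```bash
python3 chk.py
```

```text
7.9 [ 0.55503261 -0.02833414  0.12604482] [-0.87961337 -0.67791752  0.733857  ]
11 fence 0.57 727 [211.5 192.5] [0.5723 0.2124 0.04  ] r 0.1625 az 88.1
fence_face 0.97 [0.5692 0.2243 0.04  ]
12 handle 0.39 29 [262.1 212.3] [ 0.5497 -0.0081  0.128 ] r 0.0606 az -106.6
12 fence 0.62 669 [314.4 261.7] [0.5806 0.2146 0.04  ] r 0.1651 az 85.3
12 lock_tip 0.53 81 [238.4 202.9] [ 0.5651 -0.0937  0.142 ] r 0.1437 az -90.8
fence_face 0.94 [0.586  0.2329 0.04  ]
```

Request:
apply_moves(
  rows=[
    [0.046, 0.006, 0, 0, 0, 0],
    [0.093, 0.02, 0, 0, 0, 0],
    [0.141, 0.046, 0, 0, 0, 0],
    [0.186, 0.085, 0, 0, 0, 0],
    [0.224, 0.134, 0, 0, 0, 0],
  ],
)

```text
clock: 8.93
tcp_pos: [0.5, 0.0054, 0.1263]
orientation: [-0.0, -3.141, 0.0]
contact_force: [2.4, -2.9, 1.1]
grip_width: -0.0002
gripper_force: 1.4
```

Request:
apply_moves(
  rows=[
    [0.028, 0.051, 0, 0, 0, 0],
    [0.046, 0.103, 0, 0, 0, 0],
    [0.055, 0.155, 0, 0, 0, 0],
    [0.057, 0.204, 0, 0, 0, 0],
    [0.057, 0.204, 0, 0, 0, 0],
  ],
)

```text
clock: 9.55
tcp_pos: [0.4869, 0.058, 0.1261]
orientation: [0.004, -3.141, -0.001]
contact_force: [0.1, 0.5, -0.1]
grip_width: -0.0003
gripper_force: 0.0
```

```bash
python3 chk.py
python3 - <<'E'
from h import *
ims=[]
for n,(y,x) in(("top",(130,180)),("scene",(150,200))):
    f=r.grab_frame(n); ims.append(cv2.resize(f["pixels"][y:y+140,x:x+140,::-1],(390,390),interpolation=3))
cv2.imwrite("pics/d.png",np.hstack(ims))
E
```

```text
9.65 [0.48717245 0.05672061 0.12620726] [ 0.16719539 -0.19677491  0.88238925]
13 fence 0.63 748 [210.8 191.5] [0.5756 0.2149 0.04  ] r 0.1651 az 87.0
13 lock_tip 0.54 42 [311.4 194.6] [ 0.549  -0.1016  0.142 ] r 0.1527 az -96.8
fence_face 0.75 [0.5796 0.236  0.04  ]
14 handle 0.59 72 [292.5 215.1] [0.508  0.0865 0.128 ] r 0.0694 az 148.2
14 handle 0.5 499 [400.2 305.5] [0.6524 0.5319 0.128 ] r 0.4894 az 80.0
14 fence 0.75 706 [315.3 262. ] [0.5805 0.2177 0.04  ] r 0.1682 az 85.4
14 lock_tip 0.38 69 [238.3 203. ] [ 0.5658 -0.0935  0.142 ] r 0.1435 az -90.5
fence_face 0.62 [0.5899 0.2377 0.04  ]
```

View pics/d.png

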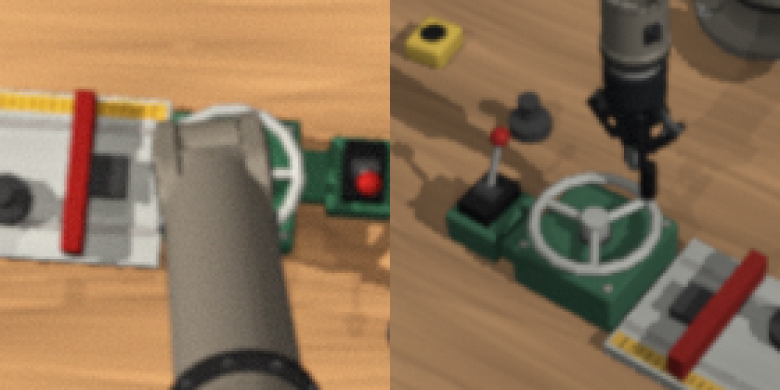

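Request:
apply_moves(
  rows=[
    [-0.002, 0.026, 0, 0, 0, 0],
    [-0.006, 0.052, 0, 0, 0, 0],
    [-0.015, 0.079, 0, 0, 0, 0],
    [-0.015, 0.079, 0, 0, 0, 0],
    [0.03, 0.0, 0, 0, 0, 0],
  ],
)

```text
clock: 10.78
tcp_pos: [0.4805, 0.0572, 0.1264]
orientation: [-0.005, 3.14, 0.001]
contact_force: [-1.5, 0.0, 0.5]
grip_width: -0.0001
gripper_force: 0.0
```

Request:
apply_moves(
  rows=[
    [0.04, -0.1, -0.1, 0, 0, 0],
    [0.04, -0.25, -0.3, 0, 0, 0],
    [0.04, -0.45, -0.4, 0, 0, 0],
    [0.04, -0.65, -0.4, 0, 0, 0],
    [0.04, -0.8, -0.4, 0, 0, 0],
  ],
)

```text
clock: 11.4
tcp_pos: [0.4685, -0.1475, 0.2269]
orientation: [0.005, 3.14, -0.0]
contact_force: [1.1, 0.8, 0.3]
grip_width: 0.0001
gripper_force: 0.0
```

```bash
python3 - <<'E'
from h import *
ims=[]
for n,(y,x) in(("top",(170,225)),("scene",(195,240))):
    f=r.grab_frame(n); cv2.imwrite(f"pics/{n}1.png",f["pixels"][:,:,::-1])
    a=cv2.imread(f"pics/{n}0.png")
    for i in (a,f["pixels"][:,:,::-1]): ims.append(cv2.resize(i[y:y+60,x:x+75],(375,300),interpolation=3))
    for c,p,k,rc,m in cen(f,"handle")[:1]: print(n,c,p,k,rc)
cv2.imwrite("pics/e.png",np.vstack([np.hstack(ims[:2]),np.hstack(ims[2:])]))
E
python3 chk.py
```

```text
11.7 [ 0.46924151 -0.14328151  0.22610393] [-0.35453818  1.46955795  0.44127542]
19 handle 0.5 56 [246.1 207.4] [0.5087 0.0953 0.128 ] r 0.0738 az 142.1
19 fence 0.92 683 [210.3 193.5] [0.5691 0.2161 0.04  ] r 0.1661 az 89.3
19 lock_tip 0.53 58 [311.5 195.1] [ 0.5476 -0.102   0.142 ] r 0.1532 az -97.3
fence_face 0.72 [ 0.3288 -0.3669  0.04  ]
20 handle 0.46 76 [294.5 217.8] [0.515  0.0985 0.128 ] r 0.0711 az 137.0
20 handle 0.26 289 [215.9 164.6] [ 0.4346 -0.2887  0.128 ] r 0.3637 az -111.3
20 fence 0.58 668 [315.4 261.9] [0.5795 0.2179 0.04  ] r 0.1683 az 85.7
20 fence 0.2 838 [166.8 177.5] [ 0.5178 -0.4767  0.04  ] r 0.529 az -95.3
```

View pics/e.png

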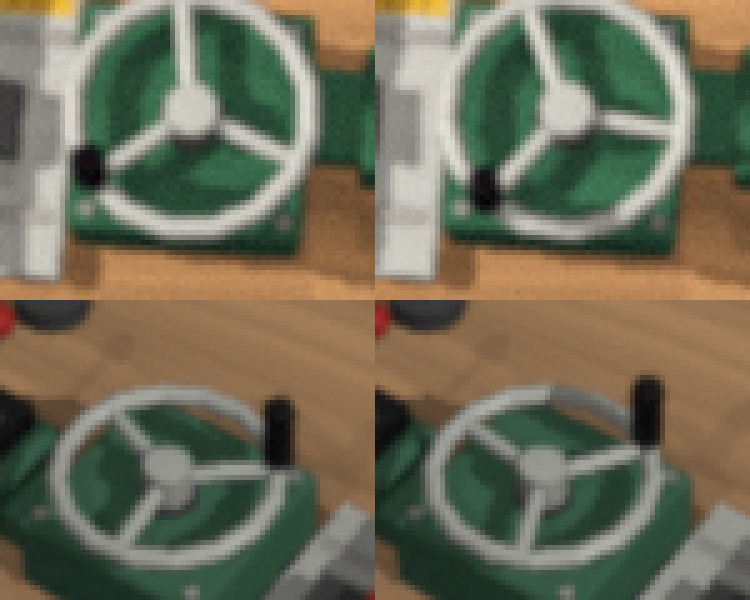

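```bash
cat > ang.py <<'E'
from h import *
CAM={}
def profile(f,img,C):
    az=np.radians(np.arange(0,360,.5)); rr=np.linspace(.025,.06,15)
    P=np.array([[proj(f,[C[0]+q*np.cos(a),C[1]+q*np.sin(a),.097]) for q in rr] for a in az],np.float32)
    w=img.astype(np.float32); w=w.min(2)  # white spokes: high minimum channel
    return cv2.remap(w,P[...,0],P[...,1],cv2.INTER_CUBIC).mean(1)
def hubc(f,img,c):  # wheel centre by ring fit in given picture is fixed: same for both
    return c
def delta(f,img):
    n="top" if f["eye"][0]<1 else "scene"
    C=[.5648,.0504] if n=="top" else [.5708,.0502]
    a0=profile(f,cv2.imread(f"pics/{n}0.png"),C);a1=profile(f,img,C)
    S=np.arange(-120,121); z=[]
    k=lambda a:[ (lambda v:v)(a) ][0]
    from scipy.ndimage import gaussian_filter1d as g
    a0=g(a0,4,mode="wrap")-a0.mean();a1=g(a1,4,mode="wrap")-a1.mean()
    s=[np.dot(np.roll(a0,i),a1)/np.linalg.norm(a0)/np.linalg.norm(a1) for i in S]
    j=int(np.argmax(s)); p=np.polyfit(S[j-6:j+7]*.5,s[j-6:j+7],2)
    # handle base / spoke peaks too
    pk=lambda a:[i*.5 for i in range(720) if a[i]==max(a.take(range(i-60,i+61),mode="wrap"))]
    print(n,"short by deg",round(-p[1]/2/p[0],2),"corr",round(max(s),3),pk(a0),pk(a1))
if __name__=="__main__":
    for n in("top","scene"):
        f=r.grab_frame(n); delta(f,f["pixels"][:,:,::-1])
E
python3 ang.py
```

```text
top short by deg 14.8 corr 0.992 [2.0, 127.5, 248.0] [16.5, 86.5, 143.5, 261.5]
scene short by deg 14.28 corr 0.985 [5.5, 124.0, 197.0, 246.5] [19.5, 138.5, 261.5, 328.0]
```

Request:
apply_moves(
  rows=[
    [-0.01, 0.2, 0, 0, 0, 0],
    [-0.02, 0.4, 0, 0, 0, 0],
    [-0.03, 0.6, 0.1, 0, 0, 0],
    [-0.04, 0.75, 0.3, 0, 0, 0],
    [-0.04, 0.8, 0.4, 0, 0, 0],
  ],
)

```text
clock: 12.82
tcp_pos: [0.4785, 0.0589, 0.1243]
orientation: [0.007, -3.139, -0.0]
contact_force: [1.0, -0.3, 0.7]
grip_width: -0.0001
gripper_force: 0.0
```

Request:
apply_moves(
  rows=[
    [-0.02, 0.03, 0, 0, 0, 0],
    [-0.045, 0.079, 0, 0, 0, 0],
    [-0.055, 0.106, 0, 0, 0, 0],
    [-0.071, 0.133, 0, 0, 0, 0],
    [-0.079, 0.146, 0, 0, 0, 0],
  ],
)

```text
clock: 13.45
tcp_pos: [0.4999, 0.0927, 0.1269]
orientation: [0.001, 3.141, 0.0]
contact_force: [-2.2, -1.8, 2.2]
grip_width: 0.0001
gripper_force: 1.3
```

Request:
apply_moves(
  rows=[
    [-0.001, 0.002, 0, 0, 0, 0],
    [-0.002, 0.003, 0, 0, 0, 0],
    [-0.002, 0.003, 0, 0, 0, 0],
    [0.03, -0.05, 0, 0, 0, 0],
    [0.079, -0.146, 0, 0, 0, 0],
  ],
)

```text
clock: 14.08
tcp_pos: [0.4793, 0.0557, 0.1263]
orientation: [-0.002, 3.141, 0.0]
contact_force: [-0.1, 0.2, 0.1]
grip_width: -0.0003
gripper_force: 0.0
```

Request:
apply_moves(
  rows=[
    [0.04, -0.1, -0.1, 0, 0, 0],
    [0.04, -0.25, -0.3, 0, 0, 0],
    [0.04, -0.45, -0.4, 0, 0, 0],
    [0.04, -0.65, -0.4, 0, 0, 0],
    [0.04, -0.8, -0.4, 0, 0, 0],
  ],
)

```text
clock: 14.7
tcp_pos: [0.4687, -0.1469, 0.2268]
orientation: [0.004, 3.14, -0.0]
contact_force: [0.2, -0.5, -0.4]
grip_width: -0.0002
gripper_force: 0.0
```

```bash
python3 ang.py;python3 -c "
from h import *
o=r.get_obs();print(o['tcp_pos'],o['clock'])"
```

```text
top short by deg 1.84 corr 0.999 [2.0, 127.5, 248.0] [4.0, 129.5, 249.5]
scene short by deg 1.74 corr 0.999 [5.5, 124.0, 197.0, 246.5] [7.0, 125.5, 195.5, 248.5]
[ 0.46817808 -0.14918571  0.22653777] 14.8
```

Request:
apply_moves(
  rows=[
    [-0.01, 0.2, 0, 0, 0, 0],
    [-0.02, 0.4, 0, 0, 0, 0],
    [-0.03, 0.6, 0.1, 0, 0, 0],
    [-0.04, 0.75, 0.3, 0, 0, 0],
    [-0.04, 0.8, 0.4, 0, 0, 0],
  ],
)

```text
clock: 15.42
tcp_pos: [0.4778, 0.059, 0.1242]
orientation: [0.007, -3.139, -0.001]
contact_force: [-0.3, 0.1, 0.4]
grip_width: 0.0002
gripper_force: 0.0
```

Request:
apply_moves(
  rows=[
    [-0.03, 0.06, 0, 0, 0, 0],
    [-0.06, 0.12, 0, 0, 0, 0],
    [-0.077, 0.142, 0, 0, 0, 0],
    [-0.083, 0.152, 0, 0, 0, 0],
    [-0.085, 0.155, 0, 0, 0, 0],
  ],
)

```text
clock: 16.05
tcp_pos: [0.5007, 0.0941, 0.1266]
orientation: [-0.001, -3.141, 0.0]
contact_force: [-2.1, -1.9, 1.2]
grip_width: 0.0001
gripper_force: 1.3
```

Request:
apply_moves(
  rows=[
    [-0.001, 0.002, 0, 0, 0, 0],
    [-0.002, 0.003, 0, 0, 0, 0],
    [-0.002, 0.003, 0, 0, 0, 0],
    [0.03, -0.05, 0, 0, 0, 0],
    [0.085, -0.155, 0, 0, 0, 0],
  ],
)

```text
clock: 16.68
tcp_pos: [0.4798, 0.0561, 0.1263]
orientation: [-0.003, 3.14, 0.001]
contact_force: [0.4, -1.9, -0.5]
grip_width: 0.0001
gripper_force: 0.0
```

Request:
apply_moves(
  rows=[
    [0.04, -0.1, -0.1, 0, 0, 0],
    [0.04, -0.25, -0.3, 0, 0, 0],
    [0.04, -0.45, -0.4, 0, 0, 0],
    [0.04, -0.65, -0.4, 0, 0, 0],
    [0.04, -0.8, -0.4, 0, 0, 0],
  ],
)

```text
clock: 17.3
tcp_pos: [0.4691, -0.1468, 0.2269]
orientation: [0.003, 3.139, -0.0]
contact_force: [0.6, 0.9, -0.2]
grip_width: 0.0002
gripper_force: 0.0
```

```bash
python3 ang.py;python3 -c "
from h import *
o=r.get_obs();print(o['tcp_pos'],o['clock'])"
```

```text
top short by deg 0.26 corr 0.999 [2.0, 127.5, 248.0] [2.0, 127.5, 248.0, 296.5]
scene short by deg 0.25 corr 0.999 [5.5, 124.0, 197.0, 246.5] [6.0, 124.0, 195.5, 246.5]
[ 0.46859428 -0.14905817  0.22667347] 17.4
```

Request:
apply_moves(
  rows=[
    [-0.04, 0.1, 0, 0, 0, 0],
    [-0.08, 0.19, 0.05, 0, 0, 0],
    [-0.085, 0.19, 0.18, 0, 0, 0],
    [-0.085, 0.19, 0.3, 0, 0, 0],
    [-0.085, 0.19, 0.367, 0, 0, 0],
  ],
)

```text
clock: 18.02
tcp_pos: [0.4898, -0.0957, 0.133]
orientation: [0.001, -3.14, -0.001]
contact_force: [0.3, 0.2, 0.1]
grip_width: 0.0003
gripper_force: 0.0
```

Request:
apply_moves(
  rows=[
    [-0.05, 0, 0, 0, 0, 0],
    [-0.1, 0, 0, 0, 0, 0],
    [-0.15, 0, 0, 0, 0, 0],
    [-0.2, 0, 0, 0, 0, 0],
    [-0.25, 0, 0, 0, 0, 0],
  ],
)

```text
clock: 18.65
tcp_pos: [0.5544, -0.0964, 0.1348]
orientation: [-0.0, 3.141, 0.0]
contact_force: [-0.8, -0.2, 0.7]
grip_width: -0.0002
gripper_force: 0.5
```

Run:
```python
from h import *
o=r.get_obs();print(o['tcp_pos'],o['contact_force'])
f=r.grab_frame("scene"); cv2.imwrite("pics/f.png",cv2.resize(f["pixels"][150:290,190:350,::-1],(640,560),interpolation=3))
```

```text
[ 0.55441895 -0.09641198  0.13480046] [-0.81120306 -0.18055192  0.73970912]
```

View pics/f.png

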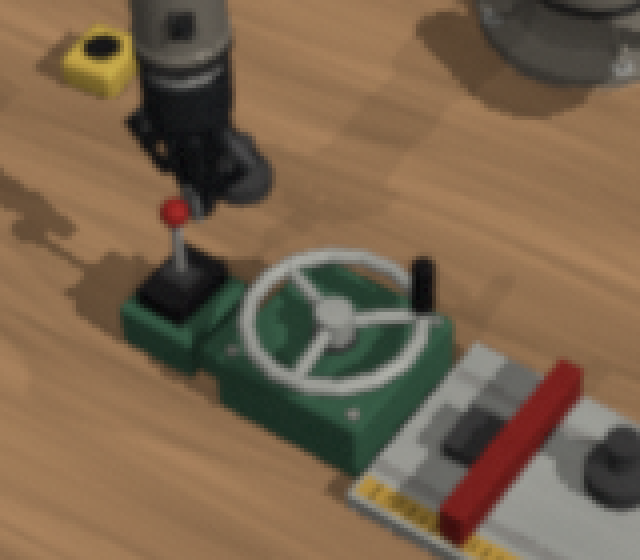

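Request:
apply_moves(
  rows=[
    [-0.03, -0.01, 0, 0, 0, 0],
    [-0.06, -0.025, 0, 0, 0, 0],
    [-0.09, -0.03, 0, 0, 0, 0],
    [-0.12, -0.03, 0, 0, 0, 0],
    [-0.145, -0.03, 0, 0, 0, 0],
  ],
)

```text
clock: 19.32
tcp_pos: [0.5899, -0.104, 0.1344]
orientation: [-0.0, -3.141, 0.0]
contact_force: [-1.2, -0.3, -0.4]
grip_width: -0.0001
gripper_force: 0.5
```

Request:
apply_moves(
  rows=[
    [-0.01, 0, 0, 0, 0, 0],
    [-0.016, 0, 0, 0, 0, 0],
    [-0.016, 0, 0, 0, 0, 0],
  ],
)

```text
clock: 19.7
tcp_pos: [0.5929, -0.1038, 0.1343]
orientation: [-0.0, -3.14, -0.0]
contact_force: [-3.8, 0.9, -0.3]
grip_width: 0.0001
gripper_force: 1.7
```

Request:
apply_moves(
  rows=[
    [-0.004, 0, 0, 0, 0, 0],
    [-0.008, 0, 0, 0, 0, 0],
    [-0.008, 0, 0, 0, 0, 0],
  ],
)

```text
clock: 20.08
tcp_pos: [0.5931, -0.1039, 0.1342]
orientation: [-0.001, -3.137, -0.001]
contact_force: [-8.8, 0.8, 4.1]
grip_width: -0.0
gripper_force: 4.6
```

The stop is reached: the force rises and the finger no longer advances. Next I back off towards the robot, lift, and check.

Request:
apply_moves(
  rows=[
    [0.05, 0, 0, 0, 0, 0],
    [0.2, 0, 0, 0, 0, 0],
    [0.4, 0, -0.05, 0, 0, 0],
    [0.48, -0.1, -0.3, 0, 0, 0],
    [0.48, -0.2, -0.45, 0, 0, 0],
  ],
)

```text
clock: 20.7
tcp_pos: [0.4746, -0.1542, 0.249]
orientation: [-0.001, 3.139, 0.001]
contact_force: [1.4, -0.5, -0.2]
grip_width: -0.0001
gripper_force: 0.0
```

Request:
apply_moves(
  rows=[
    [0, 0, 0, 0, 0, 0],
    [0, 0, 0, 0, 0, 0],
  ],
)

```text
clock: 20.95
tcp_pos: [0.4756, -0.1534, 0.2468]
orientation: [-0.0, 3.14, 0.001]
contact_force: [-1.1, 1.2, 0.4]
grip_width: -0.0002
gripper_force: 0.0
```

```bash
python3 ang.py
python3 - <<'E'
from h import *
o=r.get_obs();print(o['clock'],o['tcp_pos'],o['contact_force'])
ims=[]
for n,(y,x) in(("top",(130,180)),("scene",(150,200))):
    f=r.grab_frame(n); ims.append(cv2.resize(f["pixels"][y:y+150,x:x+170,::-1],(400,353),interpolation=3))
    for t,z in (("lock_tip",.142),("weight_b",0)):
        for d in r.landmark_of(f,t)[:2]: print(n,t,round(d["conf"],2),at(f,d["point"],z).round(4))
cv2.imwrite("pics/g.png",np.hstack(ims))
E
```

```text
top short by deg 0.27 corr 0.999 [2.0, 127.5, 248.0] [2.5, 128.0, 248.0]
scene short by deg 0.22 corr 1.0 [5.5, 124.0, 197.0, 246.5] [6.0, 124.0, 199.0, 246.5]
21.05 [ 0.47517427 -0.15287906  0.2458028 ] [-0.54919081 -0.70894323 -0.20484796]
top lock_tip 0.54 [ 0.614  -0.1082  0.142 ]
top weight_b 0.68 [0.5506 0.3199 0.    ]
scene lock_tip 0.6 [ 0.6161 -0.1138  0.142 ]
scene weight_b 0.73 [0.532 0.308 0.   ]
scene weight_b 0.7 [ 0.4031 -0.165   0.    ]
```

View pics/g.png

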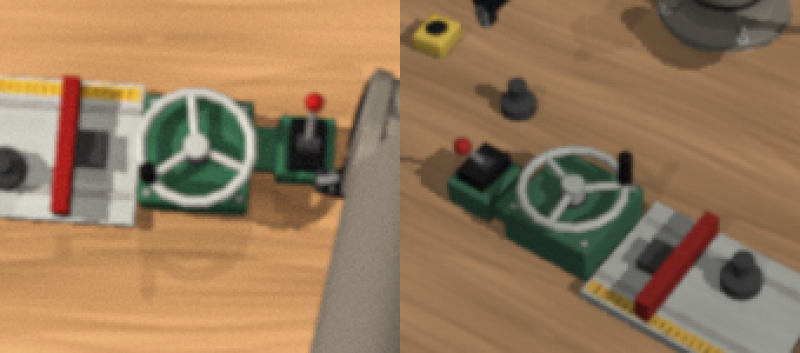

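The picture shows the lever leaning away from the robot (red ball at 314,102 in the top view). The handle is back at its start place (148,172), and the weights have not moved.

```bash
python3 -c "
from bench import r
print(r.hand_in())"
```

```text
the job is handed in; nothing more can be done
None
```

The job is handed in: the wheel went one clockwise turn, with the handle measured about 0.25° short of its start place, and then the lock lever was pushed over to its stop, all in about 21 s of the 69 s allowed.

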